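# Close a row of sample vials with a fingertip

## Robot

A 7-joint arm with a two-finger parallel gripper is mounted at the origin on the work surface. World frame = base frame: x ahead of the robot, y to its left, z up, the work surface at z = 0. Lengths are in m, angles in rad, forces in N, time in s.
With the tool pointing down it reaches from about 0.425 to 0.825 m from the base axis. Payload 3.6 kg.
Tool frame: the origin (TCP) lies between the finger pads, 19 mm behind the fingertips; this is the grasp point; z points along the fingers, y is the line along which they close (so a half turn about z gives the same grasp; the last joint's range is limited). The gripper opens to 85 mm and grips with 20 to 120 N. Pads are 22 mm wide; open, the fingers measure 114 mm over their backs; the gripper's body (76 mm by 85 mm) begins 54 mm behind the grasp point. The pads swing forward as they close: fully open they stand 13 mm farther back than shut.
Start: joints at [-0.026, 0.615, -0.013, 1.423, 0.008, 1.103, -0.04], TCP at [0.65, 0, 0.25] pointing down, gripper open.
Joint ranges: [-3.12, 3.12], [-0.3, 2.06], [-1.34, 1.32], [0.26, 2.42], [-1.36, 4.5], [0.01, 1.98], [-2.84, 2.84]. Speed limits (rad/s): [2.79, 2.79, 3.14, 3.14, 3.14, 3.14, 3.14].

## Interface

Orientations are given as a unit quaternion [x, y, z, w].
In Python, from station import arm, snapshot, camera_info, ticket gives the robot as it stands. Calls block until the motion is done:
- arm.movep(position, orientation): joint-space move of the TCP to a pose.
- arm.line_to(position, velocity=0.15, ori=None): straight line of the TCP; ori=None keeps the orientation; velocity is the mean speed in m/s.
- arm.move_j(angles): joint-space move.
- arm.move_gripper(opening, effort=None): opening from 0.0 (shut) to 1.0 (fully open); effort is the grip in N (None keeps the last); returns when the fingers have stopped.
- arm.pause(seconds).
- arm.ik(position, orientation): joint angles nearest the present ones, or None.
- snapshot(name): name is "scene" or "side" or "wrist"; returns the picture (384x512x3 uint8, blue, green, red); there is no depth.
- camera_info(name): a dict with "fx", "fy", "cx", "cy" (pixels), "dist_coeffs" ([k1, k2, p1, p2, k3] as OpenCV has them; the pictures are not rectified), "R" (3x3) and "t" (3): a world point X has camera coordinates R X + t; the wrist camera has in their place "T_tool_cam" (4x4, takes a point from camera to tool coordinates, whose origin is the TCP and whose axes are the flange's). Camera axes: x right, y down, z forward; pixel columns grow to the right and rows downward; lengths in m; the calibration is good to about 2 mm. A picture is of the moment at which its call begins: read the wrist's pose just before it. camera_info takes no time and is no camera call.
A pose or a line that the arm cannot do raises arm.MotionError and nothing moves.
- ticket.finish_job(): hands the job in; it is judged then, once.
Readings, each from a call of its own:
- arm.read_time(): time.
- arm.read_joint_positions(): joint angles.
- arm.read_dq(): joint speeds.
- arm.read_effort(): joint torques, N m.
- arm.read_tool_pos(): TCP position.
- arm.read_eef_rot(): TCP orientation.
- arm.read_ft_force(): force on the tool from outside, world axes, zero at the start.
- arm.read_wrist_torque(): the same for the moment, N m.
- arm.read_opening(): opening from 0.0 (shut) to 1.0 (fully open).
- arm.read_finger_force(): force on a finger pad.
Only numpy, scipy, OpenCV 4.12 (cv2) and the standard library are available. Lean on these libraries where they do the work, as an engineer would, in place of code of your own. Each camera call takes 0.05 s, during which the arm holds its last target. There are 200 camera calls.

## Task

Close the curved row of five sample vials in the white tray: with the fingertips follow the row from the end beside the roll of tape to the other end, gently pressing down each cap in turn until it is fully home, skipping none. Between the first cap and the last, keep the fingertips low over the row, within about 5 cm of the caps. Do not grasp or lift anything, and leave the tray, the loose vials and the other things where they stand.

Things in the scene. Friction and masses are not known exactly. Their poses are not given: they have to be found in the camera images.
- rack: Loose shallow white plastic tray, 130 (x) by 240 (y) mm, rim 16 mm high, inner floor at 5 mm, about 0.9 kg. Origin: centre of underside; z up. Five glass vials stand in it in a curved row, 1 to 5 towards +y, at tray x,y = (-23,-81), (-36,-42), (-40,0), (-36,42), (-23,81) mm: an arc bulging to -x, caps 42 mm apart.
- cap1 (a joint): How far snap cap 1 has been pushed down on its vial, m: 0 fully proud, 0.006 fully home on a hard stop; starts at 0 to 0.001. It resists with about 2.5 N (6 N surely seats it; over 60 N cracks the glass), does not spring back, and cannot be pulled off.
- cap1_top (a point): Centre of the top of cap 1 (the -y end of the row): silver disc 24 mm across, 10 mm thick, with a springy blue pad 17 mm across standing 3 mm above it (4 N per mm); pad top 65 mm above the bench when proud, 59 mm when home; moves down with the cap.
- cap2 (a joint): How far snap cap 2 has been pushed down on its vial, m: 0 fully proud, 0.006 fully home on a hard stop; starts at 0 to 0.001. It resists with about 2.5 N (6 N surely seats it; over 60 N cracks the glass), does not spring back, and cannot be pulled off.
- cap2_top (a point): Centre of the top of cap 2 (between caps 1 and 3): silver disc 24 mm across, 10 mm thick, with a springy blue pad 17 mm across standing 3 mm above it (4 N per mm); pad top 65 mm above the bench when proud, 59 mm when home; moves down with the cap.
- cap3 (a joint): How far snap cap 3 has been pushed down on its vial, m: 0 fully proud, 0.006 fully home on a hard stop; starts at 0 to 0.001. It resists with about 2.5 N (6 N surely seats it; over 60 N cracks the glass), does not spring back, and cannot be pulled off.
- cap3_top (a point): Centre of the top of cap 3 (the middle of the row): silver disc 24 mm across, 10 mm thick, with a springy blue pad 17 mm across standing 3 mm above it (4 N per mm); pad top 65 mm above the bench when proud, 59 mm when home; moves down with the cap.
- cap4 (a joint): How far snap cap 4 has been pushed down on its vial, m: 0 fully proud, 0.006 fully home on a hard stop; starts at 0 to 0.001. It resists with about 2.5 N (6 N surely seats it; over 60 N cracks the glass), does not spring back, and cannot be pulled off.
- cap4_top (a point): Centre of the top of cap 4 (between caps 3 and 5): silver disc 24 mm across, 10 mm thick, with a springy blue pad 17 mm across standing 3 mm above it (4 N per mm); pad top 65 mm above the bench when proud, 59 mm when home; moves down with the cap.
- cap5 (a joint): How far snap cap 5 has been pushed down on its vial, m: 0 fully proud, 0.006 fully home on a hard stop; starts at 0 to 0.001. It resists with about 2.5 N (6 N surely seats it; over 60 N cracks the glass), does not spring back, and cannot be pulled off.
- cap5_top (a point): Centre of the top of cap 5 (the +y end of the row): silver disc 24 mm across, 10 mm thick, with a springy blue pad 17 mm across standing 3 mm above it (4 N per mm); pad top 65 mm above the bench when proud, 59 mm when home; moves down with the cap.
- tape: Roll of adhesive tape lying flat on the bench, ring 60 mm across, 38 mm hole, 19 mm high; just beyond one end of the tray, about 165 mm from the tray's centre: it marks the end where the closing starts. Origin: centre of its underside. Loose.
- jar: Closed amber jar with black lid, 54 mm across, 60 mm high, just beyond the other end of the tray. Origin: centre of its underside. Loose.
- vial_a: Already closed vial, 24 mm across, 51 mm high, standing loose on the tray's floor on the hollow (+x) side of the row, at least 50 mm from it centre to centre. Origin: centre of its underside.
- vial_b: A second such closed vial, likewise loose on the tray's floor.
- forceps: Steel forceps lying on the bench between tray and robot, 125 mm long, 14 mm wide, 8 mm high; lengthwise along its x. Origin: underside, middle. Loose.
- beaker: Glass beaker with a foil cover, 74 mm across, 97 mm high, near a far corner of the tray as seen from the robot. Origin: centre of its underside. Loose.

How it is judged:
On the way, in this order (a step that is already met when the one before it is completed fails the run):
1. cap number 1 of the row, counted from the tape's end, is fully down and those after it are still up (((not (y of tape in the frame of rack above 0 m) and value of joint cap1 above 0.0045 m and value of joint each of cap2, cap3, cap4, cap5 below 0.003 m) or (y of tape in the frame of rack above 0 m and value of joint cap5 above 0.0045 m and value of joint each of cap4, cap3, cap2, cap1 below 0.003 m))), for 0.1 s.
2. cap number 2 of the row, counted from the tape's end, is fully down and those after it are still up (((not (y of tape in the frame of rack above 0 m) and value of joint each of cap1, cap2 above 0.0045 m and value of joint each of cap3, cap4, cap5 below 0.003 m) or (y of tape in the frame of rack above 0 m and value of joint each of cap5, cap4 above 0.0045 m and value of joint each of cap3, cap2, cap1 below 0.003 m))), for 0.1 s.
3. cap number 3 of the row, counted from the tape's end, is fully down and those after it are still up (((not (y of tape in the frame of rack above 0 m) and value of joint each of cap1, cap2, cap3 above 0.0045 m and value of joint each of cap4, cap5 below 0.003 m) or (y of tape in the frame of rack above 0 m and value of joint each of cap5, cap4, cap3 above 0.0045 m and value of joint each of cap2, cap1 below 0.003 m))), for 0.1 s.
4. cap number 4 of the row, counted from the tape's end, is fully down and those after it are still up (((not (y of tape in the frame of rack above 0 m) and value of joint each of cap1, cap2, cap3, cap4 above 0.0045 m and value of joint cap5 below 0.003 m) or (y of tape in the frame of rack above 0 m and value of joint each of cap5, cap4, cap3, cap2 above 0.0045 m and value of joint cap1 below 0.003 m))), for 0.1 s.
5. cap number 5 of the row, counted from the tape's end, is fully down (((not (y of tape in the frame of rack above 0 m) and value of joint each of cap1, cap2, cap3, cap4, cap5 above 0.0045 m) or (y of tape in the frame of rack above 0 m and value of joint each of cap5, cap4, cap3, cap2, cap1 above 0.0045 m))), for 0.1 s.
At the end, for the whole second after the job is handed in: All five caps are pushed down by more than 4.5 of their 6 mm; the tray is at rest within 20 mm of its start and every loose thing within 30 mm of its own (value of joint each of cap1, cap2, cap3, cap4, cap5 above 0.0045 m and distance of rack from where it was at the start of the episode below 0.02 m and linear speed of rack below 0.02 m/s and distance of each of vial_a, vial_b, tape, jar, forceps, beaker from where it was at the start of the episode below 0.03 m); the robot touches nothing.
It fails at once if pressed roughly: more than 60 N on the tray, its vials or caps (contact force between any of the fingers, the arm and rack above 60 N).
It fails at once if strayed from the row between first and last cap: TCP more than 90 mm from every cap's top (((not (y of tape in the frame of rack above 0 m) and value of joint cap1 above 0.0045 m and not (value of joint cap5 above 0.0045 m)) or (y of tape in the frame of rack above 0 m and value of joint cap5 above 0.0045 m and not (value of joint cap1 above 0.0045 m))) and distance between the grasp point and cap1_top above 0.09 m and distance between the grasp point and cap2_top above 0.09 m and distance between the grasp point and cap3_top above 0.09 m and distance between the grasp point and cap4_top above 0.09 m and distance between the grasp point and cap5_top above 0.09 m).
It fails at once if tray shoved more than 20 mm, lifted more than 8 mm or tipped more than 0.12 rad (distance of rack from where it was at the start of the episode above 0.02 m or height (world z) of rack above 0.008 m or angle between rack's own z axis and vertical above 0.12 rad).
It fails at once if a loose vial, the tape, jar, forceps or beaker moved more than 30 mm, or was lifted (distance of any of vial_a, vial_b, tape, jar, forceps, beaker from where it was at the start of the episode above 0.03 m or height (world z) of any of vial_a, vial_b, tape, jar, forceps, beaker above 0.02 m).
It also fails if it takes over 45 s, if anything falls off the work surface, if the arm or the gripper's body presses on something with over 40 N, if the wrist force passes 120 N, or if a joint passes its speed limit or range.

## Working session

There is one attempt and no reset: what is moved stays moved. The work goes in short steps, each a Python script; the robot and the scene stay as the last script left them, time stands still between calls to the robot, and variables do not carry over. Pictures are saved under pics/ and viewed, at most 10 in all, crops included, and the job is handed in when it is done.

```bash
mkdir -p pics
python3 - <<'E'
from station import arm,snapshot,camera_info
import cv2
for n in("scene","wrist"):
    cv2.imwrite(f"pics/{n}0.png",snapshot(n)); print(n,camera_info(n))
print(arm.read_tool_pos(),arm.read_eef_rot(),arm.read_time())
E
```

```text
scene {'fx': 382.72678018271654, 'fy': 382.72678018271654, 'cx': 247.09041691547597, 'cy': 193.93541934601083, 'dist_coeffs': array([-0.04176786,  0.        ,  0.        ,  0.        ,  0.        ]), 'R': array([[-0.76378679,  0.64545383, -0.00436844],
       [ 0.482501  ,  0.56643771, -0.66808765],
       [-0.42874528, -0.5123843 , -0.74406976]]), 't': array([ 0.39832865, -0.25817624,  1.18941494])}
wrist {'fx': 284.180667405063, 'fy': 284.180667405063, 'cx': 258.7720173904372, 'cy': 193.60217935823573, 'dist_coeffs': array([-0.00084368,  0.        ,  0.        ,  0.        ,  0.        ]), 'T_tool_cam': array([[-2.20329723e-04, -9.62781337e-01, -2.70281423e-01,
         6.94924462e-02],
       [ 9.99999937e-01, -2.87220658e-04,  2.07935044e-04,
         4.35135035e-05],
       [-2.77826388e-04, -2.70281360e-01,  9.62781340e-01,
        -1.23716374e-01],
       [ 0.00000000e+00,  0.00000000e+00,  0.00000000e+00,
         1.00000000e+00]])}
[6.49343347e-01 1.79461836e-05 2.48948030e-01] [ 0.70708003  0.70713255 -0.00084132 -0.00083204] 0.1
```

View pics/scene0.png

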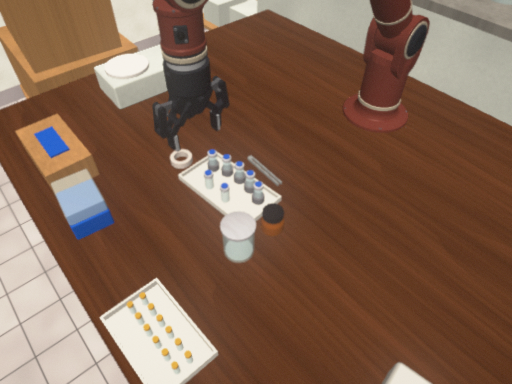

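View pics/wrist0.png

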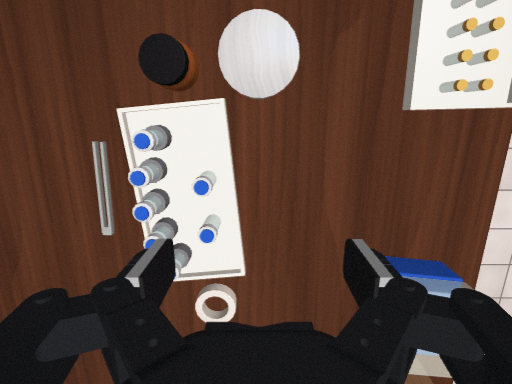

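The wrist view shows the row's caps at about (142,141), (138,178), (142,212), (151,244) and a half-hidden one at (178,265). The tape is at (216,303), next to cap 1 on the -y side. The jar is at (165,60), the beaker at (259,53), and the loose vials at (202,187) and (208,235). I'll shut the gripper and take a closer look from over the row.

```bash
cat > h.py <<'E'
from station import arm,snapshot,camera_info
import cv2,numpy as np
from scipy.spatial.transform import Rotation as Ro
from scipy.optimize import linear_sum_assignment,least_squares
ROW=np.array([(-23,-81),(-36,-42),(-40,0),(-36,42),(-23,81)])/1e3
def blobs(im):
    h=cv2.cvtColor(im,cv2.COLOR_BGR2HSV)
    m=cv2.inRange(h,(105,150,90),(130,255,255))
    n,_,s,c=cv2.connectedComponentsWithStats(m)
    return [(c[i],s[i,4]) for i in range(1,n) if s[i,4]>25]
def wrist():
    p,q=np.array(arm.read_tool_pos()),arm.read_eef_rot()
    im=snapshot("wrist"); ci=camera_info("wrist")
    T=np.eye(4);T[:3,:3]=Ro.from_quat(q).as_matrix();T[:3,3]=p
    return im,ci,T@ci["T_tool_cam"]
def ray(px,ci,T,z):
    K=np.array([[ci["fx"],0,ci["cx"]],[0,ci["fy"],ci["cy"]],[0,0,1]])
    u=cv2.undistortPoints(np.float64(px).reshape(1,1,2),K,ci["dist_coeffs"])[0,0]
    d=T[:3,:3]@[u[0],u[1],1]; o=T[:3,3]
    return (o+d*(z-o[2])/d[2])[:2]
def scene():
    ci=camera_info("scene");T=np.eye(4);T[:3,:3]=ci["R"].T;T[:3,3]=-ci["R"].T@ci["t"]
    return snapshot("scene"),ci,T
E
python3 - <<'E'
from h import *
for f in(wrist,scene):
    im,ci,T=f()
    for c,a in blobs(im): print(f.__name__,c.round(),a,ray(c,ci,T,.065).round(4))
    if f is wrist:
        for n,px,z in(("tape",(216,303),.01),("jar",(163,58),.06),("beaker",(259,53),.097)): print(n,ray(px,ci,T,z).round(3))
E
```

```text
wrist [142. 141.] 182 [0.5236 0.0417]
wrist [137. 178.] 165 [0.5142 0.0011]
wrist [201. 187.] 154 [ 0.584  -0.0096]
wrist [141. 213.] 148 [ 0.5142 -0.0401]
wrist [207. 236.] 139 [ 0.5877 -0.0684]
wrist [149. 243.] 45 [ 0.5191 -0.078 ]
wrist [423. 269.] 1093 [ 0.8481 -0.1113]
tape [ 0.585 -0.201]
jar [0.552 0.124]
beaker [0.649 0.121]
scene [ 51. 142.] 515 [ 0.8391 -0.4261]
scene [ 92. 224.] 610 [ 0.8746 -0.0981]
```

Run:
```python
from h import *
arm.move_gripper(0.0,20)
arm.movep([0.63,-0.06,0.22],[.70710678,.70710678,0,0])
im,ci,T=wrist(); cv2.imwrite("pics/w1.png",im)
for c,a in blobs(im): print(c.round(),a,ray(c,ci,T,.065).round(4))
print(arm.read_opening(),arm.read_time(),arm.read_ft_force())
```

```text
[142.  75.] 268 [0.5235 0.0412]
[138. 121.] 237 [0.5142 0.0008]
[211. 134.] 216 [ 0.5837 -0.0116]
[142. 164.] 208 [ 0.5141 -0.0406]
[218. 193.] 184 [ 0.587  -0.0701]
[155. 204.] 184 [ 0.5222 -0.0813]
[432. 254.] 3010 [ 0.8153 -0.1399]
[174. 238.] 169 [ 0.5385 -0.1193]
0.0024279094574907413 1.4 [0.24466843 0.13245638 0.62018137]
```

View pics/w1.png

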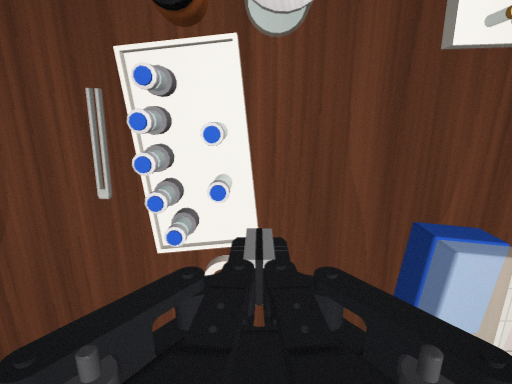

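Both looks agree on the row, so I'll press with force feedback, starting at the tape end (cap 1).

Run:
```python
from h import *
C=[(.5385,-.1193),(.5222,-.0813),(.5141,-.0406),(.5142,.0008),(.5235,.0412)]
q=[.70710678,.70710678,0,0]; up=.102
arm.movep([*C[0],.16],q)
for i,(x,y) in enumerate(C):
    arm.line_to([x,y,up],velocity=.1,ori=q)
    arm.pause(.15); f0=arm.read_ft_force()[2]
    arm.line_to([x,y,.087],velocity=.04)
    z=.087
    while z>.0715:
        z-=.001; arm.line_to([x,y,z],velocity=.02); arm.pause(.05)
        f=arm.read_ft_force()[2]-f0
        if f>9: break
    arm.pause(.2)
    print(i+1,"z",round(z,4),"actual",np.round(arm.read_tool_pos(),4),"f",round(f,1),np.round(arm.read_ft_force(),1),"t",round(arm.read_time(),1))
    arm.line_to([x,y,up],velocity=.06)
    if f<=9: print("no seat"); break
```

```text
1 z 0.074 actual [ 0.5387 -0.1193  0.0751] f 10.5 [-0.9  0.7  9.8] t 7.5
2 z 0.074 actual [ 0.5224 -0.0813  0.0751] f 10.4 [-0.3  0.4 11. ] t 13.4
3 z 0.075 actual [ 0.5142 -0.0406  0.0757] f 9.3 [-0.6 -0.   8.3] t 19.1
4 z 0.074 actual [0.5143 0.0008 0.075 ] f 11.1 [-1.  -0.1 11.1] t 25.0
5 z 0.075 actual [0.5237 0.0412 0.0757] f 9.3 [-0.   0.2  7.6] t 30.7
```

All five reached the stop at the height expected for a cap fully home. I'll retreat and check with one picture.

Run:
```python
from h import *
arm.line_to([.5235,.0412,.2],velocity=.15)
arm.movep([0.63,-0.06,0.22],[.70710678,.70710678,0,0])
im,ci,T=wrist(); cv2.imwrite("pics/w2.png",im)
for c,a in blobs(im): print(c.round(),a,ray(c,ci,T,.059).round(4))
print(arm.read_time())
```

```text
[145.  79.] 255 [0.5233 0.0414]
[141. 124.] 223 [0.5143 0.0007]
[212. 137.] 217 [ 0.5828 -0.012 ]
[145. 166.] 201 [ 0.5137 -0.0407]
[218. 196.] 188 [ 0.5863 -0.0717]
[157. 204.] 176 [ 0.522  -0.0815]
[433. 256.] 2969 [ 0.8201 -0.1413]
[175. 238.] 159 [ 0.5384 -0.1197]
32.7833
```

View pics/w2.png

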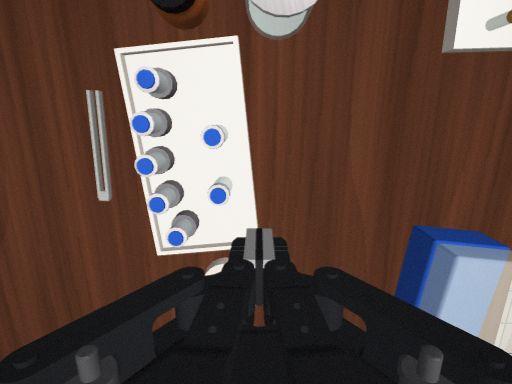

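The pads, from (145,79) to (175,238), now reproject at the 59 mm home height to the same x,y as before. The tray, vials and other things haven't moved.

```bash
python3 -c "
from station import ticket
print(ticket.finish_job())"
```

```text
the job is handed in; nothing more can be done
None
```

I pressed all five caps home in order from the tape end with about 9–11 N each, the tray and loose items stayed in place, and I handed the job in at about 33 s; no verdict was returned.

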